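# Close the swivel roof of a birdhouse and spin its wing nut down

### The job

The white birdhouse on the turntable stands with its flat roof board swung open: push the roof round on its bolt until it is fully closed, its back edge against the tall back board, then run the loose wing nut on that bolt down clockwise, with repeated strokes of a fingertip against its wings, until it is finger-tight on its washer. Push only: do not take the nut between the fingers, and do not force it once it is tight. Leave everything else where it lies.

Things in the scene. Friction and masses are not known exactly. Their poses are not given: they have to be found in the camera images.
- birdhouse: Sizes in mm. Small white-painted pine birdhouse, 130 x 130, fixed to the turntable. Origin: centre of its underside, 20 above the bench. -x is its front (34 mm round entrance, perch), +x its back, z up. At the back a board 15 thick, 130 wide stands 35 higher than the closed roof's upper face; its front face is at x 50.
- turntable: Round birch turntable let into the bench, 320 across, top 20 above it, locked: it does not turn. Its place and heading differ from start to start. Origin: its centre, on the bench; axes as the birdhouse's. Two wooden cleats hold the birdhouse.
- bolt (a point): Point on the axis of the upright steel bolt (12 across, fixed) on which the roof swings, level with the roof's upper face, 200 above the bench. Axes are the birdhouse's: +x points to the back board's face, 34 away; -x to the birdhouse's front; +y towards the far side wall. In the birdhouse's frame it is at x 16, y -36. The bolt ends 26 above the roof.
- roof (a joint): Angle of the brown pine roof board (15 thick) about the bolt, rad: 0 closed, back edge against the back board; grows as it swings open, anticlockwise from above, to 1.5. Stays where left (0.12 N m friction). Closed it spans x -106 to 33, y -33 to 107 in the frame of bolt, the corner at the bolt rounded to radius 33. Only bolt, washers, nut and back board stand above it.
- roof_edge (a point): Point on the roof's straight front edge, at mid-thickness (192 above the bench), 106 before and 70 beside the bolt axis. It moves with the roof; its -x axis points square out of that edge, away from the roof. Pushing here along +x shuts the roof.
- nut_turn (a joint): Turn of the wing nut, rad, growing clockwise seen from above: 12.57 is seated on its washer (a steel washer on a rubber one), where it stops hard; less is loose. One turn lowers it 1.75 mm. It turns lightly (0.02 N m friction) and stays where it is left.
- wingnut: Steel wing nut on the bolt. Origin on its axis at its underside (seated: 5 above the roof's upper face, on washers 34 across). Its x axis runs along the two wings and turns with them: rounded ears, 60 tip to tip, 4.5 thick, from 9 to 30 from the axis and 7 to 30 above the underside; hub 24 across, 14 high. The wing tips clear the back board by 4.
- drill: Bystander, to be left alone: the black battery drill standing on its battery, about 180 x 76 x 215. Origin at the centre of its underside.
- guard_plate: Bystander, to be left alone: the square stainless entrance guard plate, 56 x 56 x 2.5 with a 34 hole, lying flat on the turntable beside the birdhouse. Origin at the centre of its underside.
- finial_a: Bystander, to be left alone: an acorn-shaped copper finial, 36 across, 53 tall, standing on the turntable before the birdhouse. Origin at the centre of its underside.
- finial_b: Bystander, to be left alone: the other copper finial, like the first. Origin at the centre of its underside.
- gauge: Bystander, to be left alone: the boxwood marking gauge, 200 long, 78 tall with its own small brass thumbscrew on top. Origin at the centre of its underside.
- glue: Bystander, to be left alone: the white glue bottle, 56 across, 165 tall. Origin at the centre of its underside.
- square: Bystander, to be left alone: the try square, dark wood stock and steel blade, lying flat, 115 x 190 x 18. Origin at the centre of its underside.
- screw_tray: Bystander, to be left alone: the open steel screw tray, 120 x 160 x 32. Origin at the centre of its underside.

How it is judged:
On the way, in this order (a step that is already met when the one before it is completed fails the run):
1. the roof is pushed fully closed (value of joint roof below 0.06 rad), for 0.2 s.
2. then the wing nut is run down to its washer (value of joint nut_turn above 12.216 rad), for 0.2 s.
At the end, for the whole second after the job is handed in: The roof is closed (within 0.06 rad of its stop) and the wing nut is down on its washer (within 0.35 rad, a twentieth of a turn, of seated), both at rest (value of joint roof below 0.06 rad and value of joint nut_turn above 12.216 rad and velocity of joint roof between -0.05 and 0.05 rad/s and velocity of joint nut_turn between -0.05 and 0.05 rad/s); the robot touches nothing.
It fails at once if the wing nut is pinched or forced: more than 30 N on it from the fingers (contact force between the fingers and wingnut above 30 N).
It fails at once if the wing nut is gripped between the fingers: the grasp point within 10 mm of its axis with more than 5 N on it (horizontal distance between the grasp point and wingnut below 0.01 m and contact force between the fingers and wingnut above 5 N).
It fails at once if a bystander (drill, guard plate, finial, gauge, glue, square, screw tray) is lifted or moved by more than 15 mm (distance of any of drill, guard_plate, finial_a, finial_b, gauge, glue, square, screw_tray from where it was at the start of the episode above 0.015 m).
It also fails if it takes over 67 s, if anything falls off the work surface, if the arm or the gripper's body presses on something with over 40 N, if the wrist force passes 120 N, or if a joint passes its speed limit or range.

### The arm

A 7-joint arm with a two-finger parallel gripper is mounted at the origin on the work surface. World frame = base frame: x ahead of the robot, y to its left, z up, the work surface at z = 0. Lengths are in m, angles in rad, forces in N, time in s.
With the tool pointing down it reaches from about 0.4 to 0.85 m from the base axis. Payload 10.4 kg.
Tool frame: the origin (TCP) lies at the very end of the fingers, on their centre line; the grasp point (between the pads) lies 19 mm behind it; z points along the fingers, y is the line along which they close (so a half turn about z gives the same grasp; the last joint's range is limited). The gripper opens to 85 mm and grips with 20 to 120 N. Pads are 22 mm wide; open, the fingers measure 114 mm over their backs; the gripper's body (76 mm by 85 mm) begins 54 mm behind the grasp point. The pads swing forward as they close: fully open they stand 13 mm farther back than shut.
Start: joints at [1.141, 0.332, -0.065, 1.46, 0.022, 1.35, -0.088], TCP at [0.247, -0.574, 0.231] pointing down, gripper open.
Joint ranges: [-2.6, 2.6], [-0.5, 2.12], [-1.47, 1.34], [0.16, 2.42], [-1.27, 4.41], [0.06, 2.06], [-2.6, 2.6]. Speed limits (rad/s): [2.22, 2.22, 2.79, 2.79, 3.14, 3.14, 3.14].

### API

Orientations are given as a unit quaternion [x, y, z, w].
In Python, from workcell import * gives the robot as it stands.
- The arm moves only by the tool step_arm, never from a script. Its argument "commands" is one flat list of numbers, 7 for each row, row after row: the finger opening in mm, from 0 to 85.4, then the shift along the world's x, y, z as a fraction of full scale, then the turn, a rotation vector about the world's x, y, z as a fraction of full scale. A call has exactly 10 rows; each row is the pose to reach, as a shift and turn from the pose commanded when the call began, turning the shorter way round; what a row does not reach only later rows make up. Full scale, the value 1, is 0.6 m for a shift and pi rad for a turn. A row lasts 1/8 s, in which the tool goes at most 62.5 mm and 10.7 degrees, less where a joint would pass 70% of its speed; a pose out of reach is approached as far as the arm can. A call with a number of a shift or a turn outside -1 to 1 is refused whole. A call with a gripper value outside its range is refused whole. The fingers move at their own pace and stop on an object; "squeeze" is the grip in N (left out, the last holds). Time passes only in rows, so rows that repeat a pose let the fingers close, or fill a call up. It gives the time, the measured TCP pose, the force, the opening and the grip force at its end, in the units of the state.
- get_obs(): the state, without advancing time (a new reading comes with each control period).
- camera(name): name is "scene" or "top"; returns the picture (420x560x3 uint8, red, green, blue); there is no depth.
- camera_params(name): a dict with "mtx" (3x3 intrinsics, pixels), "extrinsics" (4x4, takes a point from world to camera coordinates). Camera axes: x right, y down, z forward; pixel columns grow to the right and rows downward; lengths in m; the calibration is good to about 2 mm. A picture is of the moment at which its call begins. camera_params takes no time and is no camera call.
- hand_in(): hands the job in; it is judged then, once.
The state is a dict: "clock": time; "joint_pos": joint angles; "joint_velocities": joint speeds; "tau": joint torques, N m; "position": TCP position; "ee_rot": TCP orientation; "ft_force": force on the tool from outside, world axes, zero at the start; "torque": the same for the moment, N m; "grip_width": opening from 0.0 (shut) to 1.0 (fully open); "grasp_force": force on a finger pad.
Only numpy, scipy, OpenCV 4.12 (cv2) and the standard library are available. Lean on these libraries where they do the work, as an engineer would, in place of code of your own. Each camera call takes 0.05 s, during which the arm holds its last target. There are 200 camera calls.

## Working session

There is one attempt and no reset: what is moved stays moved. The work goes in short steps, Python scripts to look and compute and a tool call to move; the robot and the scene stay as the last step left them, time stands still between calls to the robot, and variables do not carry over. Pictures are saved under pics/ and viewed, at most 10 in all, crops included, and the job is handed in when it is done.

Besides the shell and the picture viewer there is one more tool, called in YAML: its name, and indented under it one key for each argument. step_arm: Moves the arm, as the interface text tells. Its arguments: {"type":"object","properties":{"commands":{"type":"array","items":{"type":"number"}},"squeeze":{"type":"number"}},"required":["commands"]}

```bash
mkdir -p pics
python3 - <<'E'
from workcell import *
import cv2
for n in("scene","top"):
    cv2.imwrite(f"pics/{n}0.png",camera(n)[:,:,::-1]); p=camera_params(n); print(p["mtx"],p["extrinsics"])
print(get_obs())
E
```

```text
[[513.21848426   0.         282.2498855 ]
 [  0.         513.21848426 205.83398045]
 [  0.           0.           1.        ]] [[-0.12529773  0.99205833 -0.01098823  0.0891091 ]
 [ 0.84316516  0.1006425  -0.52815112 -0.33180163]
 [-0.52285084 -0.07544103 -0.8490793   1.63293146]
 [ 0.          0.          0.          1.        ]]
[[529.9557757    0.         280.89789785]
 [  0.         529.9557757  210.51275621]
 [  0.           0.           1.        ]] [[ 1.20951843e-03 -9.99994455e-01  3.10267508e-03 -1.23417724e-02]
 [-9.94912372e-01 -1.51591405e-03 -1.00732689e-01  4.83852413e-01]
 [ 1.00736834e-01 -2.96505177e-03 -9.94908689e-01  1.67791760e+00]
 [ 0.00000000e+00  0.00000000e+00  0.00000000e+00  1.00000000e+00]]
{'clock': 0.1, 'joint_pos': array([ 1.14139817,  0.33277798, -0.06472487,  1.46082255,  0.02164589,
        1.34989694, -0.08848955]), 'joint_velocities': array([-0.00041471, -0.0011415 , -0.00082582, -0.00236579,  0.00193383,
       -0.00120889, -0.00428154]), 'tau': array([ 2.31962578e-03, -6.26743269e+01,  4.97698411e-02, -3.92433000e+01,
        1.64757692e-02,  6.81399790e-03,  7.83596010e-05]), 'position': array([ 0.24716617, -0.57370416,  0.23063135]), 'ee_rot': array([ 9.79379130e-01,  2.02030083e-01, -1.65944662e-04, -5.80686089e-04]), 'ft_force': array([-0.35131697, -0.03733655, -0.76351428]), 'torque': array([-0.00932674, -0.02242787,  0.01551767]), 'grasp_force': 0.0, 'grip_width': 1.002659875205626}
```

View pics/scene0.png

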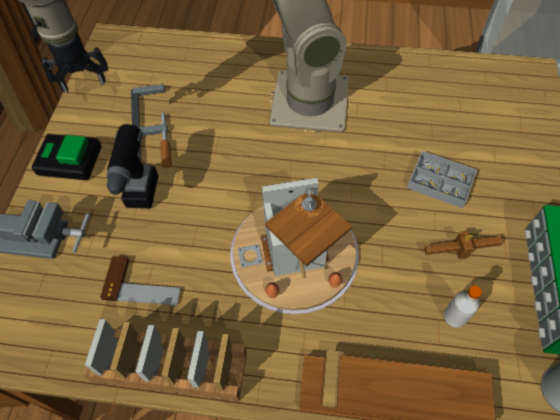

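View pics/top0.png

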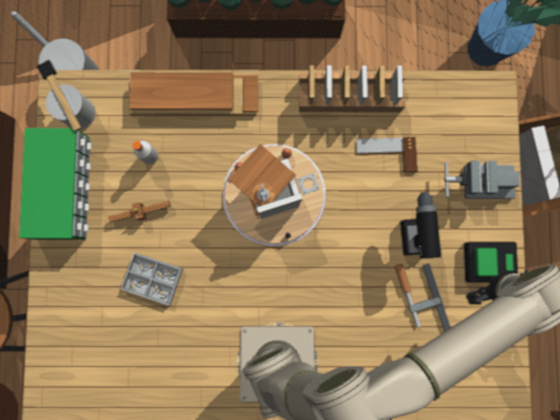

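The two views show the turntable ahead of the base, with its back board facing the robot. The bolt is near (262,192) in top and (311,202) in scene. The roof is swung open. I'll zoom in for detail.

Run:
```python
import cv2,numpy as np
a=cv2.imread("pics/scene0.png")[165:315,220:370]; b=cv2.imread("pics/top0.png")[135:255,215:335]
cv2.imwrite("pics/c.png",np.hstack([cv2.resize(a,(400,400),interpolation=2),cv2.resize(b,(400,400),interpolation=2)]))
```

```text
(no output)
```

View pics/c.png

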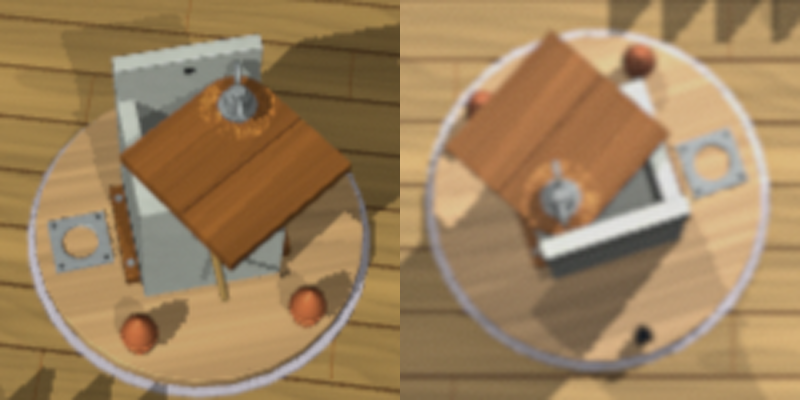

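```bash
cat > h.py <<'E'
from workcell import *
import numpy as np, cv2
from scipy.optimize import least_squares
def proj(n,P):
    p=camera_params(n); E=p["extrinsics"]; c=np.atleast_2d(P)@E[:3,:3].T+E[:3,3]; c=c@p["mtx"].T
    return c[:,:2]/c[:,2:]
def rot(a): return np.array([[np.cos(a),-np.sin(a)],[np.sin(a),np.cos(a)]])
def w(s,pts,th=0): # bolt-frame pts (m; z world) -> world
    pts=np.atleast_2d(pts); return np.c_[(pts[:,:2]@rot(th).T)@rot(s[2]).T+s[:2],pts[:,2]]
E
python3 - <<'E'
from h import *
R=np.array([[-.106,-.033,.2],[-.106,.107,.2],[.033,.107,.2]])
B=np.array([[.049,.101,.235],[.049,-.029,.235]])
sc=np.array([[350,163],[232,268],[122,158],[112,58],[260,36]])/2.6667+[220,165]-.3
to=np.array([[447,145],[551,33],[668,132],[688,210],[548,258]])/3.3333+[215,135]-.3
def f(s):
    P=np.r_[w(s,R,s[3]),w(s,B)]
    return np.r_[proj("scene",P)-sc,proj("top",P)-to].ravel()
r=least_squares(f,[.5,.03,3.3,.9],loss='soft_l1'); print(r.x,r.cost); print(f(r.x).reshape(-1,2).round(1))
s=r.x; np.save("s.npy",s)
print("bolt top px",proj("scene",w(s,[0,0,.226]))-[220,165],proj("top",w(s,[0,0,.226]))-[215,135])
print(w(s,[-.106,.07,.192],s[3]), w(s,[-.106,.07,.192],0))
E
```

```text
[0.51353504 0.0359983  3.45059824 0.55318223] 593.7678598978023
[[  -0.7    0.6]
 [  -1.3   -0.8]
 [  -2.2   -0.5]
 [  -1.4    0.3]
 [  -1.5   -0.3]
 [-119.4    0.8]
 [-118.9   -1.5]
 [-117.8   -0.5]
 [-117.5    0.5]
 [-119.5   -0. ]]
bolt top px [[87.69246872 34.45244349]] [[49.33823593 57.94136742]]
[[0.63566627 0.07092627 0.192     ]] [[0.63580231 0.00154956 0.192     ]]
```

Run:
```python
from h import *
R=np.array([[-.106,-.033,.2],[-.106,.107,.2],[.033,.107,.2]])
B=np.array([[.049,.101,.235],[.049,-.029,.235]])
sc=np.array([[350,163],[232,268],[122,158],[112,58],[260,36]])/2.6667+[220,165]-.3
to=(np.array([[447,145],[551,33],[668,132],[688,210],[548,258]])-[400,0])/3.3333+[215,135]-.3
def f(s):
    P=np.r_[w(s,R,s[3]),w(s,B)]
    return np.r_[proj("scene",P)-sc,proj("top",P)-to].ravel()
r=least_squares(f,[.5,.03,3.3,.9]); print(r.x,r.cost); print(f(r.x).reshape(-1,2).round(1))
s=r.x; np.save("s.npy",s)
print("bolt top px",(proj("scene",w(s,[0,0,.226]))-[220,165])*2.667,(proj("top",w(s,[0,0,.226]))-[215,135])*3.333)
print("edge",w(s,[-.106,.07,.192],s[3]), w(s,[-.106,.07,.192],0),'axes x,y',rot(s[2]).T)
# wing tips for nut angles at z .225 in bolt frame
for n,o,k in(("scene",[220,165],2.667),("top",[215,135],3.333)):
  for a in range(0,180,30):
    print(n,a,((proj(n,w(s,[[.028,0,.229],[-.028,0,.229]],np.radians(a)))-o)*k).round().tolist())
```

```text
[0.51326194 0.03974949 3.45604631 0.54463938] 4.768637119748165
[[ 0.9  0.7]
 [ 0.2 -0.7]
 [-0.6 -0.6]
 [ 0.2  0.5]
 [-0.  -0.3]
 [-0.6  0.8]
 [-0.  -1.5]
 [ 1.  -0.4]
 [ 1.2  0.4]
 [-0.7  0.1]]
bolt top px [[238.27875367  92.05494473]] [[160.03896211 193.42937182]]
edge [[0.63550067 0.07429933 0.192     ]] [[0.63571507 0.00596738 0.192     ]] axes x,y [[-0.9509655  -0.30929697]
 [ 0.30929697 -0.9509655 ]]
scene 0 [[231.0, 63.0], [246.0, 118.0]]
scene 30 [[216.0, 70.0], [261.0, 111.0]]
scene 60 [[207.0, 81.0], [270.0, 99.0]]
scene 90 [[206.0, 96.0], [270.0, 85.0]]
scene 120 [[214.0, 109.0], [262.0, 72.0]]
scene 150 [[228.0, 117.0], [248.0, 64.0]]
top 0 [[170.0, 224.0], [150.0, 162.0]]
top 30 [[184.0, 215.0], [136.0, 171.0]]
top 60 [[192.0, 200.0], [128.0, 186.0]]
top 90 [[191.0, 183.0], [129.0, 203.0]]
top 120 [[182.0, 169.0], [138.0, 217.0]]
top 150 [[167.0, 161.0], [153.0, 225.0]]
```

Run:
```python
import cv2,numpy as np
a=cv2.imread("pics/scene0.png")[185:225,290:335]; b=cv2.imread("pics/top0.png")[175:215,240:285]
cv2.imwrite("pics/d.png",np.hstack([cv2.resize(a,(400,360),interpolation=2),cv2.resize(b,(400,360),interpolation=2)]))
```

```text
(no output)
```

View pics/d.png

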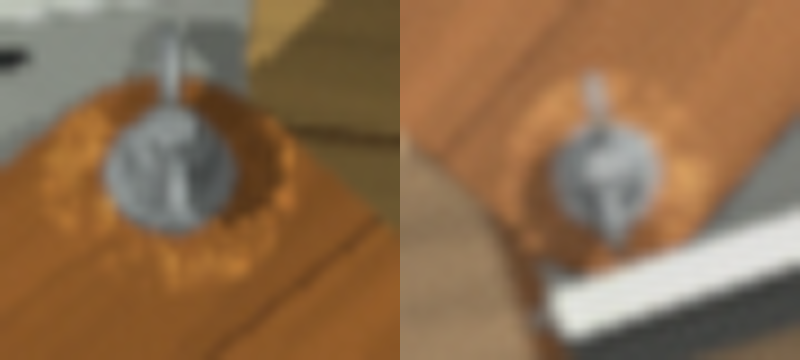

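Pose fit residuals are about 1 px. The bolt is at (0.513, 0.040), the house heading is 198°, and the roof is open 0.54 rad. The wings lie roughly along world x, at about 6°. I'll lift first, then travel to the roof edge with the fingers shut.

step_arm:
  commands: [0,0,0,0.0833,0,0,0,0,0,0,0.1667,0,0,0,0,0.04,0.07,0.1667,0,0,0,0,0.09,0.155,0.1667,0,0,0,0,0.14,0.24,0.1667,0,0,0,0,0.19,0.325,0.1667,0,0,0,0,0.24,0.41,0.1667,0,0,0,0,0.29,0.495,0.1667,0,0,0,0,0.34,0.58,0.1667,0,0,0,0,0.39,0.665,0.1667,0,0,0]

```text
clock: 1.35
position: [0.4818, -0.1733, 0.3312]
ee_rot: [0.979, 0.202, -0.0, 0.0]
ft_force: [1.0, 0.0, -0.4]
grip_width: 0.002
grasp_force: 0.0
```

step_arm:
  commands: [0,0.0483,0.0758,0,0,0,0,0,0.0967,0.1515,0,0,0,0,0,0.145,0.2273,0,0,0,0,0,0.1933,0.303,0,0,0,0,0,0.2417,0.3788,0,0,0,0,0,0.29,0.4545,0,0,0,0,0,0.29,0.4545,-0.08,0,0,0,0,0.29,0.4545,-0.15,0,0,0,0,0.29,0.4545,-0.2,0,0,0,0,0.29,0.4545,-0.2343,0,0,0]

```text
clock: 2.6
position: [0.6547, 0.0974, 0.1888]
ee_rot: [0.979, 0.202, -0.001, 0.0]
ft_force: [0.8, -0.0, 0.2]
grip_width: -0.005
grasp_force: 0.0
```

```bash
cat > fp.py <<'E'
from h import *
s=np.load("s.npy")
# roof push path: TCP = edge point + standoff along outward normal
for th in np.linspace(.545,-.0,10):
    n=s[2]+th+np.pi; d=n-np.radians(23.3)
    so=.011*abs(np.cos(d))+.0145*abs(np.sin(d))
    e=w(s,[-.106,.07,.19],th)[0]; print(round(th,2),(e[:2]+so*np.array([np.cos(n),np.sin(n)])).round(4))
E
python3 fp.py
python3 - <<'E'
from h import *
cv2.imwrite("pics/s1.png",np.hstack([cv2.resize(camera("scene")[165:315,220:370],(400,400)),cv2.resize(camera("top")[135:255,215:335],(400,400))])[:,:,::-1]); print(get_obs()["position"])
E
```

```text
0.55 [0.6461 0.0866]
0.48 [0.6483 0.0781]
0.42 [0.65   0.0695]
0.36 [0.651  0.0608]
0.3 [0.6515 0.052 ]
0.24 [0.6513 0.0432]
0.18 [0.6506 0.0345]
0.12 [0.6492 0.0258]
0.06 [0.6482 0.0176]
-0.0 [0.6474 0.0098]
[0.654295   0.09724383 0.18836057]
```

View pics/s1.png

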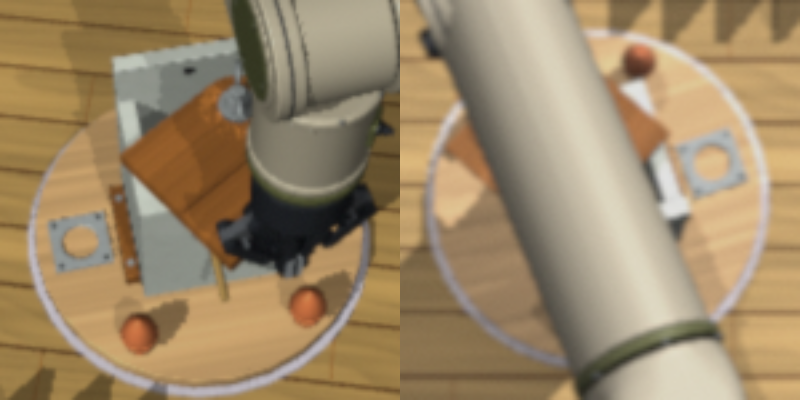

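The shut fingertips stand just outside the roof's front edge, near (290,265) in the scene half. I'll push along the arc now.

step_arm:
  commands: [0,-0.015,-0.019,0,0,0,0,0,-0.0112,-0.0332,0,0,0,0,0,-0.0083,-0.0475,0,0,0,0,0,-0.0067,-0.062,0,0,0,0,0,-0.0058,-0.0767,0,0,0,0,0,-0.0062,-0.0913,0,0,0,0,0,-0.0073,-0.1058,0,0,0,0,0,-0.0097,-0.1203,0,0,0,0,0,-0.0113,-0.134,0,0,0,0,0,-0.0113,-0.134,0,0,0,0]

```text
clock: 3.95
position: [0.648, 0.0161, 0.1903]
ee_rot: [0.98, 0.201, -0.001, 0.0]
ft_force: [-0.3, 0.8, 0.4]
grip_width: -0.003
grasp_force: 0.0
```

step_arm:
  commands: [0,-0.0004,-0.004,0,0,0,0,0,-0.0008,-0.008,0,0,0,0,0,-0.0013,-0.013,0,0,0,0,0,-0.0025,-0.0135,0,0,0,0,0,-0.0035,-0.0138,0,0,0,0,0,-0.0045,-0.014,0,0,0,0,0,-0.0055,-0.0145,0,0,0,0,0,-0.0055,-0.0145,0,0,0,0,0,-0.0055,-0.0145,0,0,0,0,0,-0.0055,-0.0145,0,0,0,0]

```text
clock: 5.2
position: [0.6467, 0.0076, 0.191]
ee_rot: [0.979, 0.201, 0.002, 0.001]
ft_force: [9.6, -2.1, -4.7]
grip_width: 0.001
grasp_force: 4.4
```

step_arm:
  commands: [0,-0.001,-0.0003,0,0,0,0,0,-0.002,-0.0006,0,0,0,0,0,-0.003,-0.001,0,0,0,0,0,-0.004,-0.0013,0,0,0,0,0,-0.005,-0.0016,0,0,0,0,0,-0.005,-0.0016,0,0,0,0,0,-0.005,-0.0016,0,0,0,0,0,-0.005,-0.0016,0,0,0,0,0,-0.005,-0.0016,0,0,0,0,0,-0.005,-0.0016,0,0,0,0]

```text
clock: 6.45
position: [0.6462, 0.007, 0.1912]
ee_rot: [0.979, 0.201, 0.005, 0.001]
ft_force: [24.0, 0.5, -11.8]
grip_width: -0.004
grasp_force: 11.4
```

step_arm:
  commands: [0,0.02,0.006,0,0,0,0,0,0.05,0.016,0,0,0,0,0,0.05,0.016,0.08,0,0,0,0,0.05,0.016,0.167,0,0,0,0,0,0.1,0.167,0,0,0,0,-0.05,0.19,0.167,0,0,0,0,-0.08,0.28,0.167,0,0,0,0,-0.103,0.353,0.167,0,0,0,0,-0.103,0.353,0.167,0,0,0,0,-0.103,0.353,0.167,0,0,0]

```text
clock: 7.7
position: [0.5805, 0.2189, 0.2908]
ee_rot: [0.979, 0.202, -0.0, 0.0]
ft_force: [-0.1, -0.3, -0.7]
grip_width: 0.005
grasp_force: 0.0
```

Run:
```python
from h import *
a,b=camera("scene"),camera("top")
np.savez("v2.npz",a=a,b=b)
cv2.imwrite("pics/s2.png",np.vstack([np.hstack([cv2.resize(a[165:315,220:370],(380,290)),cv2.resize(b[135:255,215:335],(380,290))]),np.hstack([cv2.resize(a[185:225,290:335],(380,300),interpolation=2),cv2.resize(b[175:215,240:285],(380,300),interpolation=2)])])[:,:,::-1]); print(get_obs()["position"])
```

```text
[0.58100437 0.21793985 0.29073418]
```

View pics/s2.png

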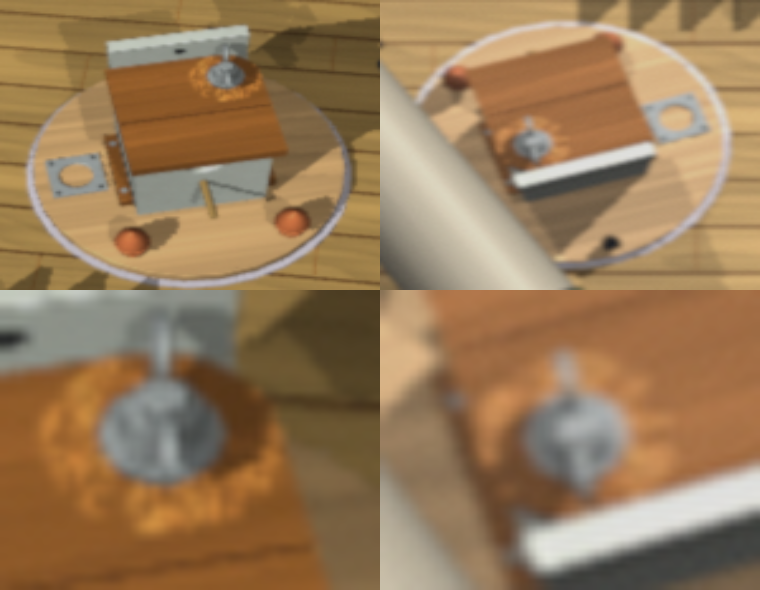

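The roof is closed, its back edge against the board. The nut is visible with its wing plane unchanged; the washer centre is near (309.2,203.9) in scene and (263.1,193.9) in top. I'll triangulate the bolt as a check.

```bash
cat > tri.py <<'E'
from h import *
from scipy.optimize import least_squares
def tri(sc,to,z=None):
    f=lambda p:np.r_[(proj("scene",[p])-sc)[0],(proj("top",[p])-to)[0]]
    if z is None: return least_squares(f,[.51,.04,.22]).x
    return least_squares(lambda q:f([*q,z]),[.51,.04]).x
E
python3 - <<'E'
from tri import *
s=np.load("s.npy"); P=w(s,[0,0,.203])
print(proj("scene",P),proj("top",P), tri([309.2,203.9],[263.1,193.9],.203))
k=45/380;m=40/300
# wing tips upper/lower in crops
U=tri([290+163*k,185+38*m],[240+182*k,175+62*m]); print("far/near",U)
E
```

```text
[[309.00751283 204.86243143]] [[263.25960049 194.10023821]] [0.51211925 0.04005356]
far/near [0.53130072 0.04020457 0.29181439]
```

step_arm:
  commands: [0,-0.02,-0.08,0,0,0,0,0,-0.04,-0.16,0,0,0,0,0,-0.0725,-0.24,0,0,0,0,0,-0.0725,-0.2927,0,0,0,0,0,-0.0725,-0.2927,-0.05,0,0,0,0,-0.0725,-0.2927,-0.075,0,0,0,0,-0.0725,-0.2927,-0.081,0,0,0,0,-0.0725,-0.2927,-0.0845,0,0,0,0,-0.0725,-0.2927,-0.0878,0,0,0,0,-0.0725,-0.2927,-0.0878,0,0,0]

```text
clock: 9.05
position: [0.5371, 0.044, 0.2386]
ee_rot: [0.979, 0.202, 0.0, 0.0]
ft_force: [0.2, 0.1, 0.7]
grip_width: 0.003
grasp_force: 0.0
```

Run:
```python
from h import *
o=get_obs();print(o["position"],o["ft_force"],o["torque"],o["clock"])
```

```text
[0.53706248 0.04399991 0.23857671] [0.18117588 0.10125591 0.6967495 ] [-0.04276508 -0.03808931 -0.07588365] 9.05
```

step_arm:
  commands: [0,0,0,-0.001,0,0,0,0,0,0,-0.002,0,0,0,0,0,0,-0.003,0,0,0,0,0,0,-0.003,0,0,0,0,0,0,-0.003,0,0,0,0,0,0,-0.003,0,0,0,0,0,0,-0.003,0,0,0,0,0,0,-0.003,0,0,0,0,0,0,-0.003,0,0,0,0,0,0,-0.003,0,0,0]

```text
clock: 10.3
position: [0.537, 0.0438, 0.2366]
ee_rot: [0.979, 0.202, 0.0, 0.0]
ft_force: [0.5, -0.9, 4.2]
grip_width: -0.005
grasp_force: 1.7
```

```bash
cat > avg.py <<'E'
from h import *
P=[]
for i in range(8): camera("top"); o=get_obs(); P.append(np.r_[o["position"],o["ft_force"]])
P=np.array(P); print(P.mean(0).round(5),P.std(0).round(5),o["clock"])
E
python3 avg.py
```

```text
[ 0.537    0.04383  0.23656  0.46366 -0.13114  3.74738] [1.0000e-05 2.0000e-05 1.0000e-05 4.3343e-01 7.4376e-01 6.3442e-01] 10.7
```

step_arm:
  commands: [0,0,0,0.0405,0,0,0,0,-0.0842,-0.0913,0.0405,0,0,0,0,-0.0842,-0.0913,0.0405,0,0,0,0,-0.0842,-0.0913,0.006,0,0,0,0,-0.0842,-0.0913,0.002,0,0,0,0,-0.0842,-0.0913,-0.0007,0,0,0,0,-0.0842,-0.0913,-0.0027,0,0,0,0,-0.0842,-0.0913,-0.0027,0,0,0,0,-0.0842,-0.0913,-0.0027,0,0,0,0,-0.0842,-0.0913,-0.0027,0,0,0]

```text
clock: 11.95
position: [0.4866, -0.0108, 0.2352]
ee_rot: [0.979, 0.202, 0.0, 0.0]
ft_force: [0.7, 0.9, 1.0]
grip_width: -0.003
grasp_force: 0.9
```

```bash
sed -i 's/range(8)/range(3)/' avg.py; python3 avg.py
```

```text
[ 0.48664 -0.0108   0.23516  0.24652  1.16665  2.22613] [2.0000e-05 2.0000e-05 2.0000e-05 2.1000e-01 1.8536e-01 5.0177e-01] 12.1
```

The wing top sits about 1.5 mm above seated height, so roughly 0.85 turn is left. Next I'll work out how finger position maps to wing angle.

```bash
cat > sim.py <<'E'
from h import *
from cv2 import rotatedRectangleIntersection as I
B=(.5127,.040); H=np.degrees(np.load("s.npy")[2])
def ov(c,a): # finger block (bolt frame mm) vs wing at angle a deg
    u=np.array([np.cos(np.radians(a)),np.sin(np.radians(a))])*19.5
    return I(((c[0],c[1]),(22,29),23.3-H),((u[0],u[1]),(21,4.5),a))[0]>0
def world(c): return w([*B,np.radians(H)],[[c[0]/1e3,c[1]/1e3,0]])[0,:2]
if __name__=="__main__":
  for rho in(22,25):
    a=171.
    for phi in range(235,40,-10):
        c=rho*np.array([np.cos(np.radians(phi)),np.sin(np.radians(phi))])
        while ov(c,a) and a>-90: a-=.5
        print(rho,phi,a,"other hit" if ov(c,a-180) else "",world(c).round(4))
E
python3 sim.py
```

```text
22 235 171.0  [0.5191 0.061 ]
22 225 168.5  [0.5227 0.0596]
22 215 148.0  [0.5259 0.0576]
22 205 138.0  [0.5288 0.055 ]
22 195 131.0  [0.5311 0.052 ]
22 185 125.0  [0.5329 0.0486]
22 175 119.0  [0.5341 0.045 ]
22 165 113.0  [0.5347 0.0412]
22 155 107.5  [0.5345 0.0373]
22 145 102.0  [0.5337 0.0336]
22 135 96.5  [0.5323 0.03  ]
22 125 80.5  [0.5303 0.0268]
22 115 58.5  [0.5277 0.0239]
22 105 37.0  [0.5247 0.0216]
22 95 29.5  [0.5213 0.0198]
22 85 23.0  [0.5177 0.0186]
22 75 16.5  [0.5139 0.018 ]
22 65 11.0  [0.51   0.0182]
22 55 5.0  [0.5063 0.019 ]
22 45 -11.5  [0.5027 0.0204]
25 235 171.0  [0.52   0.0639]
25 225 171.0  [0.524  0.0623]
25 215 162.0  [0.5277 0.06  ]
25 205 150.0  [0.531  0.0571]
25 195 140.5  [0.5337 0.0536]
25 185 132.5  [0.5357 0.0498]
25 175 125.0  [0.5371 0.0456]
25 165 118.5  [0.5377 0.0413]
25 155 112.0  [0.5375 0.037 ]
25 145 106.5  [0.5366 0.0327]
25 135 100.5  [0.535  0.0287]
25 125 89.5  [0.5327 0.025 ]
25 115 65.5  [0.5298 0.0217]
25 105 50.5  [0.5263 0.019 ]
25 95 40.0  [0.5225 0.017 ]
25 85 31.0  [0.5183 0.0156]
25 75 23.5  [0.514 0.015]
25 65 16.5  [0.5097 0.0152]
25 55 10.0  [0.5054 0.0161]
25 45 0.0  [0.5014 0.0177]
```

step_arm:
  commands: [0,0,0,0.06,0,0,0,0,0.02,0.07,0.06,0,0,0,0,0.0507,0.1375,0.06,0,0,0,0,0.0507,0.1375,0.02,0,0,0,0,0.0507,0.1375,-0.008,0,0,0,0,0.0507,0.1375,-0.016,0,0,0,0,0.0507,0.1375,-0.016,0,0,0,0,0.055,0.1195,-0.016,0,0,0,0,0.061,0.1172,-0.016,0,0,0,0,0.0663,0.1138,-0.016,0,0,0]

```text
clock: 13.35
position: [0.5264, 0.0572, 0.2256]
ee_rot: [0.979, 0.202, -0.0, -0.0]
ft_force: [-2.0, 1.1, 0.7]
grip_width: 0.003
grasp_force: 1.0
```

step_arm:
  commands: [0,0.0048,-0.0043,0,0,0,0,0,0.0102,-0.0122,0,0,0,0,0,0.0137,-0.021,0,0,0,0,0,0.0145,-0.0305,0,0,0,0,0,0.013,-0.04,0,0,0,0,0,0.009,-0.0487,0,0,0,0,0,0.003,-0.0562,0,0,0,0,0,-0.0048,-0.0615,0,0,0,0,0,-0.0137,-0.065,0,0,0,0,0,-0.02,-0.066,0,0,0,0]

```text
clock: 14.6
position: [0.5139, 0.0174, 0.2254]
ee_rot: [0.979, 0.202, 0.0, 0.0]
ft_force: [1.0, 0.5, 0.3]
grip_width: 0.0
grasp_force: 0.7
```

step_arm:
  commands: [0,0.005,-0.016,0,0,0,0,0,0.005,-0.016,0.06,0,0,0,0,0.005,-0.016,0.11,0,0,0,0,0.03,0.08,0.11,0,0,0,0,0.06,0.17,0.11,0,0,0,0,0.09,0.26,0.11,0,0,0,0,0.11,0.337,0.11,0,0,0,0,0.11,0.337,0.11,0,0,0,0,0.11,0.337,0.11,0,0,0,0,0.11,0.337,0.11,0,0,0]

```text
clock: 15.85
position: [0.5806, 0.2181, 0.2913]
ee_rot: [0.98, 0.201, -0.0, 0.001]
ft_force: [-0.3, 0.6, -0.1]
grip_width: 0.002
grasp_force: 0.0
```

Run:
```python
from h import *
a,b=camera("scene"),camera("top")
cv2.imwrite("pics/s3.png",np.hstack([cv2.resize(a[185:225,290:335],(400,360),interpolation=2),cv2.resize(b[175:215,240:285],(400,360),interpolation=2)])[:,:,::-1]); print(get_obs()["position"])
s=np.load("s.npy")
for a in range(0,181,15): print(a,((proj("scene",w(s,[[.026,0,.229],[-.026,0,.229]],np.radians(a)))-[290,185])*[8.89,9]).round().tolist(),((proj("top",w(s,[[.026,0,.229],[-.026,0,.229]],np.radians(a)))-[240,175])*[8.89,9]+[400,0]).round().tolist())
```

```text
[0.58051604 0.21846206 0.29150538]
0 [[151.0, 40.0], [194.0, 210.0]] [[629.0, 239.0], [579.0, 83.0]]
15 [[126.0, 47.0], [220.0, 203.0]] [[649.0, 230.0], [560.0, 92.0]]
30 [[104.0, 60.0], [242.0, 190.0]] [[665.0, 216.0], [544.0, 106.0]]
45 [[87.0, 76.0], [259.0, 173.0]] [[677.0, 198.0], [532.0, 124.0]]
60 [[76.0, 96.0], [270.0, 152.0]] [[684.0, 178.0], [525.0, 144.0]]
75 [[71.0, 119.0], [274.0, 130.0]] [[686.0, 157.0], [523.0, 165.0]]
90 [[73.0, 141.0], [272.0, 107.0]] [[682.0, 136.0], [527.0, 186.0]]
105 [[82.0, 163.0], [262.0, 86.0]] [[673.0, 117.0], [536.0, 206.0]]
120 [[97.0, 182.0], [247.0, 68.0]] [[659.0, 100.0], [549.0, 222.0]]
135 [[117.0, 197.0], [227.0, 53.0]] [[642.0, 88.0], [567.0, 234.0]]
150 [[141.0, 207.0], [203.0, 43.0]] [[622.0, 81.0], [587.0, 241.0]]
165 [[168.0, 212.0], [177.0, 39.0]] [[600.0, 79.0], [608.0, 243.0]]
180 [[194.0, 210.0], [151.0, 40.0]] [[579.0, 83.0], [629.0, 239.0]]
```

View pics/s3.png

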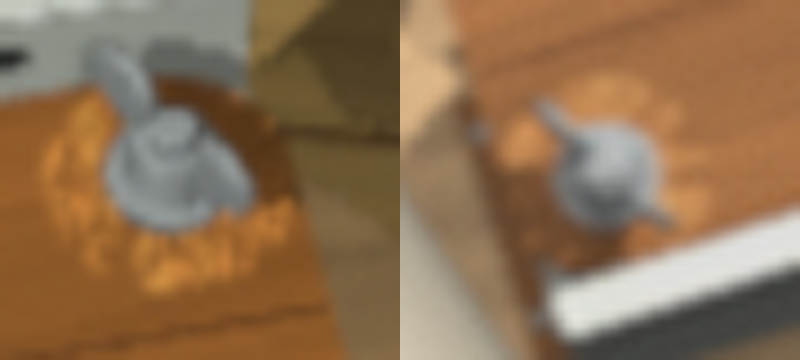

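The wings stand at about 30° in the bolt frame, with tips at (100,50) and (245,205) in scene. The stroke turned the nut about 137°. I'll start the second stroke on the other wing.

step_arm:
  commands: [0,-0.04,-0.08,0,0,0,0,0,-0.08,-0.16,0,0,0,0,0,-0.1285,-0.2497,0,0,0,0,0,-0.1285,-0.2497,-0.05,0,0,0,0,-0.1285,-0.2497,-0.09,0,0,0,0,-0.1285,-0.2497,-0.11,0,0,0,0,-0.1178,-0.2592,-0.11,0,0,0,0,-0.1107,-0.2622,-0.11,0,0,0,0,-0.1043,-0.2645,-0.11,0,0,0,0,-0.0983,-0.2663,-0.11,0,0,0]

```text
clock: 17.2
position: [0.5217, 0.0603, 0.2257]
ee_rot: [0.979, 0.202, 0.0, -0.0]
ft_force: [-1.6, 0.3, 0.6]
grip_width: 0.002
grasp_force: 0.6
```

step_arm:
  commands: [0,0.003,-0.0013,0,0,0,0,0,0.0083,-0.0047,0,0,0,0,0,0.0132,-0.009,0,0,0,0,0,0.017,-0.014,0,0,0,0,0,0.0185,-0.0168,0,0,0,0,0,0.02,-0.0197,0,0,0,0,0,0.021,-0.0227,0,0,0,0,0,0.022,-0.0257,0,0,0,0,0,0.0225,-0.0288,0,0,0,0,0.0,0.0225,-0.0288,0,0,0,0]

```text
clock: 18.45
position: [0.5347, 0.0426, 0.2253]
ee_rot: [0.979, 0.202, 0.0, 0.0]
ft_force: [1.0, 0.6, -0.4]
grip_width: 0.003
grasp_force: 0.3
```

step_arm:
  commands: [0,0.0005,-0.0032,0,0,0,0,0,0.0004,-0.0065,0,0,0,0,0,0.0002,-0.0097,0,0,0,0,0,-0.0005,-0.0128,0,0,0,0,0,-0.0012,-0.0158,0,0,0,0,0,-0.0023,-0.0188,0,0,0,0,0,-0.0035,-0.0218,0,0,0,0,0,-0.0035,-0.0218,0,0,0,0,0,-0.0035,-0.0218,0,0,0,0,0,-0.0035,-0.0218,0,0,0,0]

```text
clock: 19.7
position: [0.5326, 0.0297, 0.2253]
ee_rot: [0.979, 0.202, -0.0, 0.0]
ft_force: [-0.7, -0.2, 0.0]
grip_width: -0.002
grasp_force: 0.0
```

step_arm:
  commands: [0,-0.0007,-0.0011,0,0,0,0,0,-0.0013,-0.0022,0,0,0,0,0,-0.002,-0.0034,0,0,0,0,0,-0.0027,-0.0045,0,0,0,0,0,-0.0027,-0.0045,0,0,0,0,0,-0.0027,-0.0045,0,0,0,0,0,-0.0027,-0.0045,0,0,0,0,0,-0.0027,-0.0045,0,0,0,0,0,-0.0027,-0.0045,0,0,0,0,0,-0.0027,-0.0045,0,0,0,0]

```text
clock: 20.95
position: [0.531, 0.0271, 0.2253]
ee_rot: [0.979, 0.202, 0.0, 0.0]
ft_force: [0.5, 0.9, 1.0]
grip_width: 0.002
grasp_force: 0.6
```

step_arm:
  commands: [0,-0.0008,-0.001,0,0,0,0,0,-0.0016,-0.0019,0,0,0,0,0,-0.0024,-0.0029,0,0,0,0,0,-0.0032,-0.0038,0,0,0,0,0,-0.0032,-0.0038,0,0,0,0,0,-0.0032,-0.0038,0,0,0,0,0,-0.0032,-0.0038,0,0,0,0,0,-0.0032,-0.0038,0,0,0,0,0,-0.0032,-0.0038,0,0,0,0,0,-0.0032,-0.0038,0,0,0,0]

```text
clock: 22.2
position: [0.5291, 0.0248, 0.2252]
ee_rot: [0.979, 0.202, -0.0, 0.0]
ft_force: [0.3, -0.4, 0.5]
grip_width: 0.002
grasp_force: 0.3
```

step_arm:
  commands: [0,-0.001,-0.0008,0,0,0,0,0,-0.0019,-0.0017,0,0,0,0,0,-0.0029,-0.0025,0,0,0,0,0,-0.0038,-0.0033,0,0,0,0,0,-0.0038,-0.0033,0,0,0,0,0,-0.0038,-0.0033,0,0,0,0,0,-0.0038,-0.0033,0,0,0,0,0,-0.0038,-0.0033,0,0,0,0,0,-0.0038,-0.0033,0,0,0,0,0,-0.0038,-0.0033,0,0,0,0]

```text
clock: 23.45
position: [0.5268, 0.0228, 0.2252]
ee_rot: [0.979, 0.202, -0.0, 0.0]
ft_force: [1.2, -0.0, 0.3]
grip_width: -0.0
grasp_force: 0.4
```

step_arm:
  commands: [0,-0.001,-0.0008,0,0,0,0,0,-0.002,-0.0016,0,0,0,0,0,-0.0031,-0.0024,0,0,0,0,0,-0.0042,-0.0032,0,0,0,0,0,-0.0042,-0.0032,0,0,0,0,0,-0.0042,-0.0032,0,0,0,0,0,-0.0042,-0.0032,0,0,0,0,0,-0.0042,-0.0032,0,0,0,0,0,-0.0042,-0.0032,0,0,0,0,0,-0.0042,-0.0032,0,0,0,0]

```text
clock: 24.7
position: [0.5243, 0.0209, 0.2253]
ee_rot: [0.979, 0.202, -0.0, 0.0]
ft_force: [0.1, -0.3, 0.4]
grip_width: -0.003
grasp_force: 0.3
```

step_arm:
  commands: [0,-0.0011,-0.0006,0,0,0,0,0,-0.0022,-0.0011,0,0,0,0,0,-0.0033,-0.0017,0,0,0,0,0,-0.0045,-0.0022,0,0,0,0,0,-0.0045,-0.0022,0,0,0,0,0,-0.0045,-0.0022,0,0,0,0,0,-0.0045,-0.0022,0,0,0,0,0,-0.0045,-0.0022,0,0,0,0,0,-0.0045,-0.0022,0,0,0,0,0,-0.0045,-0.0022,0,0,0,0]

```text
clock: 25.95
position: [0.5216, 0.0196, 0.2253]
ee_rot: [0.979, 0.202, 0.0, 0.0]
ft_force: [0.8, 0.8, 0.4]
grip_width: -0.004
grasp_force: 0.6
```

step_arm:
  commands: [0,-0.0012,-0.0004,0,0,0,0,0,-0.0024,-0.0008,0,0,0,0,0,-0.0036,-0.0011,0,0,0,0,0,-0.0036,-0.0011,0,0,0,0,0,-0.0036,-0.0011,0,0,0,0,0,-0.0036,-0.0011,0,0,0,0,0,-0.0036,-0.0011,0,0,0,0,0,-0.0036,-0.0011,0,0,0,0,0,-0.0036,-0.0011,0,0,0,0,0,-0.0036,-0.0011,0,0,0,0]

```text
clock: 27.2
position: [0.5194, 0.0189, 0.2253]
ee_rot: [0.979, 0.202, 0.0, 0.0]
ft_force: [1.2, 0.8, 0.9]
grip_width: 0.0
grasp_force: 0.6
```

step_arm:
  commands: [0,-0.0012,-0.0003,0,0,0,0,0,-0.0025,-0.0006,0,0,0,0,0,-0.0038,-0.0008,0,0,0,0,0,-0.005,-0.001,0,0,0,0,0,-0.005,-0.001,0,0,0,0,0,-0.005,-0.001,0,0,0,0,0,-0.005,-0.001,0,0,0,0,0,-0.005,-0.001,0,0,0,0,0,-0.005,-0.001,0,0,0,0,0,-0.005,-0.001,0,0,0,0]

```text
clock: 28.45
position: [0.5164, 0.0183, 0.2252]
ee_rot: [0.979, 0.202, -0.0, 0.0]
ft_force: [1.1, 1.0, 0.9]
grip_width: 0.0
grasp_force: 0.6
```

step_arm:
  commands: [0,-0.0012,-0.0002,0,0,0,0,0,-0.0025,-0.0003,0,0,0,0,0,-0.0038,-0.0004,0,0,0,0,0,-0.005,-0.0005,0,0,0,0,0,-0.005,-0.0005,0,0,0,0,0,-0.005,-0.0005,0,0,0,0,0,-0.005,-0.0005,0,0,0,0,0,-0.005,-0.0005,0,0,0,0,0,-0.005,-0.0005,0,0,0,0,0,-0.005,-0.0005,0,0,0,0]

```text
clock: 29.7
position: [0.5134, 0.018, 0.2252]
ee_rot: [0.979, 0.202, -0.0, 0.0]
ft_force: [0.7, 0.5, 0.6]
grip_width: -0.003
grasp_force: 0.5
```

step_arm:
  commands: [0,-0.0012,0,0,0,0,0,0,-0.0025,0,0,0,0,0,0,-0.0038,0,0,0,0,0,0,-0.005,0,0,0,0,0,0,-0.005,0,0,0,0,0,0,-0.005,0,0,0,0,0,0,-0.005,0,0,0,0,0,0,-0.005,0,0,0,0,0,0,-0.005,0,0,0,0,0,0,-0.005,0,0,0,0,0]

```text
clock: 30.95
position: [0.5104, 0.018, 0.2253]
ee_rot: [0.979, 0.202, -0.0, 0.0]
ft_force: [0.8, -1.0, 0.2]
grip_width: -0.003
grasp_force: 0.4
```

step_arm:
  commands: [0,-0.0012,0.0002,0,0,0,0,0,-0.0025,0.0004,0,0,0,0,0,-0.0038,0.0007,0,0,0,0,0,-0.005,0.001,0,0,0,0,0,-0.005,0.001,0,0,0,0,0,-0.005,0.001,0,0,0,0,0,-0.005,0.001,0,0,0,0,0,-0.005,0.001,0,0,0,0,0,-0.005,0.001,0,0,0,0,0,-0.005,0.001,0,0,0,0]

```text
clock: 32.2
position: [0.5074, 0.0186, 0.2253]
ee_rot: [0.979, 0.202, 0.0, 0.0]
ft_force: [0.8, -0.9, 0.1]
grip_width: -0.0
grasp_force: 0.4
```

step_arm:
  commands: [0,0.005,-0.016,0,0,0,0,0,0.005,-0.016,0.06,0,0,0,0,0.005,-0.016,0.11,0,0,0,0,0,0.08,0.11,0,0,0,0,-0.01,0.17,0.11,0,0,0,0,-0.01,0.25,0.11,0,0,0,0,-0.01,0.25,0.11,0,0,0,0,-0.01,0.25,0.11,0,0,0,0,-0.01,0.25,0.11,0,0,0,0,-0.01,0.25,0.11,0,0,0]

```text
clock: 33.45
position: [0.5017, 0.1675, 0.2912]
ee_rot: [0.98, 0.201, -0.0, 0.0]
ft_force: [-0.3, 0.8, 0.8]
grip_width: -0.001
grasp_force: 0.0
```

Run:
```python
from h import *
a,b=camera("scene"),camera("top")
cv2.imwrite("pics/s4.png",np.hstack([cv2.resize(a[185:225,290:335],(400,360),interpolation=2),cv2.resize(b[175:215,240:285],(400,360),interpolation=2)])[:,:,::-1]); print(get_obs()["position"])
```

```text
[0.50160311 0.16795096 0.29132697]
```

View pics/s4.png

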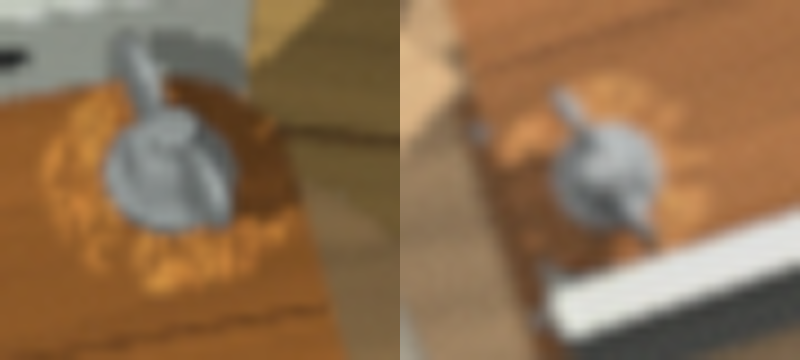

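The wings are now at about 16°, after roughly 330° of turning in total. I'll begin a third stroke with small, force-checked steps.

step_arm:
  commands: [0,0.002,-0.08,0,0,0,0,0,0.003,-0.164,0,0,0,0,0,0.003,-0.164,-0.05,0,0,0,0,0.003,-0.164,-0.09,0,0,0,0,0.003,-0.164,-0.11,0,0,0,0,0.003,-0.164,-0.11,0,0,0,0,0.0137,-0.1735,-0.11,0,0,0,0,0.0172,-0.175,-0.11,0,0,0,0,0.0208,-0.1765,-0.11,0,0,0,0,0.0208,-0.1765,-0.11,0,0,0]

```text
clock: 34.8
position: [0.5141, 0.0627, 0.2254]
ee_rot: [0.979, 0.202, 0.0, -0.0]
ft_force: [-0.9, 0.0, -0.4]
grip_width: -0.003
grasp_force: 0.0
```

step_arm:
  commands: [0,0.0016,-0.0006,0,0,0,0,0,0.0032,-0.0012,0,0,0,0,0,0.005,-0.0018,0,0,0,0,0,0.005,-0.0018,0,0,0,0,0,0.005,-0.0018,0,0,0,0,0,0.005,-0.0018,0,0,0,0,0,0.005,-0.0018,0,0,0,0,0,0.005,-0.0018,0,0,0,0,0,0.005,-0.0018,0,0,0,0,0,0.005,-0.0018,0,0,0,0]

```text
clock: 36.05
position: [0.5169, 0.0616, 0.2253]
ee_rot: [0.979, 0.202, -0.0, 0.0]
ft_force: [-0.8, 0.9, 0.1]
grip_width: -0.003
grasp_force: 0.4
```

step_arm:
  commands: [0,0.0016,-0.0006,0,0,0,0,0,0.0032,-0.0012,0,0,0,0,0,0.0047,-0.0017,0,0,0,0,0,0.0047,-0.0017,0,0,0,0,0,0.0047,-0.0017,0,0,0,0,0,0.0047,-0.0017,0,0,0,0,0,0.0047,-0.0017,0,0,0,0,0,0.0047,-0.0017,0,0,0,0,0,0.0047,-0.0017,0,0,0,0,0,0.0047,-0.0017,0,0,0,0]

```text
clock: 37.3
position: [0.5197, 0.0606, 0.2253]
ee_rot: [0.979, 0.202, 0.0, 0.0]
ft_force: [-1.6, 0.3, -0.2]
grip_width: -0.003
grasp_force: 0.3
```

step_arm:
  commands: [0,0.0015,-0.0009,0,0,0,0,0,0.003,-0.0017,0,0,0,0,0,0.0042,-0.0025,0,0,0,0,0,0.0042,-0.0025,0,0,0,0,0,0.0042,-0.0025,0,0,0,0,0,0.0042,-0.0025,0,0,0,0,0,0.0042,-0.0025,0,0,0,0,0,0.0042,-0.0025,0,0,0,0,0,0.0042,-0.0025,0,0,0,0,0,0.0042,-0.0025,0,0,0,0]

```text
clock: 38.55
position: [0.5223, 0.0591, 0.2253]
ee_rot: [0.979, 0.202, 0.0, 0.0]
ft_force: [-0.2, -0.5, 0.5]
grip_width: 0.0
grasp_force: 0.4
```

step_arm:
  commands: [0,0.0016,-0.0009,0,0,0,0,0,0.0032,-0.0018,0,0,0,0,0,0.0047,-0.0027,0,0,0,0,0,0.0047,-0.0027,0,0,0,0,0,0.0047,-0.0027,0,0,0,0,0,0.0047,-0.0027,0,0,0,0,0,0.0047,-0.0027,0,0,0,0,0,0.0047,-0.0027,0,0,0,0,0,0.0047,-0.0027,0,0,0,0,0,0.0047,-0.0027,0,0,0,0]

```text
clock: 39.8
position: [0.5237, 0.0586, 0.225]
ee_rot: [0.979, 0.203, -0.001, -0.001]
ft_force: [-8.1, 4.6, 2.0]
grip_width: -0.002
grasp_force: 3.8
```

The finger stopped at 9 N where earlier strokes passed freely, so the nut is probably seated. I'll back off and check.

step_arm:
  commands: [0,-0.005,0.003,0,0,0,0,0,-0.02,0.02,0,0,0,0,0,-0.02,0.02,0.06,0,0,0,0,-0.02,0.02,0.11,0,0,0,0,-0.04,0.1,0.11,0,0,0,0,-0.04,0.18,0.11,0,0,0,0,-0.04,0.18,0.11,0,0,0,0,-0.04,0.18,0.11,0,0,0,0,-0.04,0.18,0.11,0,0,0,0,-0.04,0.18,0.11,0,0,0]

```text
clock: 41.05
position: [0.5013, 0.1645, 0.2912]
ee_rot: [0.98, 0.201, 0.0, 0.0]
ft_force: [-0.6, -0.0, -0.0]
grip_width: 0.001
grasp_force: 0.0
```

Run:
```python
from h import *
a,b=camera("scene"),camera("top")
cv2.imwrite("pics/s5.png",np.vstack([np.hstack([cv2.resize(a[165:315,220:370],(380,290)),cv2.resize(b[135:255,215:335],(380,290))]),np.hstack([cv2.resize(a[185:225,290:335],(400,360),interpolation=2),cv2.resize(b[175:215,240:285],(360,360),interpolation=2)])])[:,:,::-1][:,:760][-590:]); print(get_obs()["position"])
```

```text
[0.50119838 0.16488312 0.2912841 ]
```

View pics/s5.png

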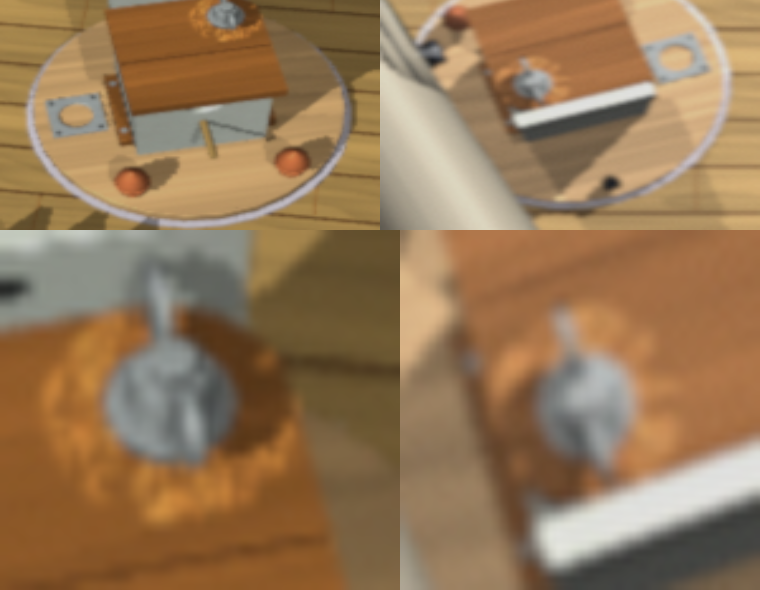

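The wings now line up with the house axis, which matches 4π: tips at (155,40) and (195,210) in the scene crop. Together with the hard stop, that confirms the nut is seated. The roof is closed and the arm is clear.

```bash
python3 -c "
from workcell import *
print(hand_in())"
```

```text
the job is handed in; nothing more can be done
None
```

The roof is pushed closed against the back board and the wing nut is run down to a firm stop on its washer (about 9 N at the fingertip); the arm was clear and the job is handed in at about 41 s, with no verdict shown.

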